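Click the tag printer's spare battery into its charging dock

ROBOT

A 6-joint arm with a two-finger parallel gripper is mounted at the origin on the work surface. World frame = base frame: x ahead of the robot, y to its left, z up, the work surface at z = 0. Lengths are in mm, angles in rad, forces in N, time in s.
With the tool pointing down it reaches from about 350 to 775 mm from the base axis. Payload 5.5 kg.
Tool frame: the origin (TCP) lies between the finger pads; the fingertips stand 19 mm ahead of it and the grasp point (between the pads) is the TCP; z points along the fingers, y is the line along which they close (so a half turn about z gives the same grasp; the last joint's range is limited). The gripper opens to 85 mm and grips with 20 to 120 N. Pads are 22 mm wide; open, the fingers measure 114 mm over their backs; the gripper's body (76 mm by 85 mm) begins 54 mm behind the grasp point. The pads swing forward as they close: fully open they stand 13 mm farther back than shut.
Start: joints at [1.2, 0.313, 0.046, 1.304, 0, 1.431], TCP at [131.556, 559.788, 250.323] pointing down, gripper open.
Joint ranges: [-2.76, 2.76], [-0.86, 1.69], [-1.03, 1.26], [-2.2, 2.34], [-1.47, 1.5], [-3.14, 3.14]. Speed limits (rad/s): [2.57, 2.57, 3.14, 3.14, 3.14, 3.14].

INTERFACE

Orientations are given as a unit quaternion [x, y, z, w].
In Python, from rig import env, viewer, ticket gives the robot as it stands. The module is installed in compiled form; this text tells all that it offers.
- The arm moves only by the tool drive_tool, never from a script. Its argument "series" is text: rows parted by semicolons, each of 7 numbers parted by spaces: the turn, a rotation vector about the world's x, y, z in degrees, then the shift along the world's x, y, z in m, then the opening, from 0 (shut) to 1 (fully open). In form: ax ay az dx dy dz hand; .... A call has exactly 8 rows; each row is the pose to reach, as a shift and turn from the pose commanded when the call began; what a row does not reach only later rows make up. A row lasts 1/10 s, in which the tool goes at most 50 mm and 8.59 degrees, less where a joint would pass 70% of its speed; a pose out of reach is approached as far as the arm can. A call with a gripper value outside its range is refused whole. The fingers move at their own pace and stop on an object; "force" is the grip in N (left out, the last holds). Time passes only in rows, so rows that repeat a pose let the fingers close, or fill a call up. It gives the time, the measured TCP pose, the force, the opening and the grip force at its end, in the units of the state.
- env.get_obs(): the state, without advancing time (a new reading comes with each control period).
- viewer.capture(name): name is "scene" or "top" or "wrist"; returns the picture (420x560x3 uint8, red, green, blue); there is no depth.
- viewer.camera_info(name): a dict with "K" (3x3 intrinsics, pixels), "world_from_camera" (4x4, takes a point from camera to world coordinates). Camera axes: x right, y down, z forward; pixel columns grow to the right and rows downward; lengths in mm; the calibration is good to about 2 mm. A picture is of the moment at which its call begins: read the wrist's pose just before it. camera_info takes no time and is no camera call; for the wrist camera it gives the pose at the moment of the call.
- ticket.close_job(): hands the job in; it is judged then, once.
The state is a dict: "clock": time; "joint_positions": joint angles; "dq": joint speeds; "joint_efforts": joint torques, N m; "tcp_pos": TCP position; "tcp_rot": TCP orientation; "ft_force": force on the tool from outside, world axes, zero at the start; "wrist_torque": the same for the moment, N m; "gripper_width": finger opening in mm; "gripper_force": force on a finger pad.
Only numpy, scipy, OpenCV 4.12 (cv2) and the standard library are available. Lean on these libraries where they do the work, as an engineer would, in place of code of your own. Each camera call takes 0.05 s, during which the arm holds its last target. There are 200 camera calls.

TASK

On the shop desk, slide the charging dock's dust shutter fully open by its tab, then stand the spare battery pack in the uncovered pocket, foot down, and push it fully home until the sprung side ball clicks into its groove and the pack stays down by itself. Feel for the click: push slowly and never bear on the dock with more than about 30 newtons; leave the pack and the pocket clear of the gripper and do not disturb the other things on the desk.

Things in the scene. Friction and masses are not known exactly. Their poses are not given: they have to be found in the camera images.
- dock: Grey charging dock, fixed on the desk, 76 mm (its x) by 137 mm (its y, from -37 to +100 mm), top face 76 mm above the desk, with black shutter rails 6 mm high along both long edges of the top. Origin: on the desk, under the centre of the pocket.
- mouth (a point): Centre of the pocket's mouth, in the dock's top face. The pocket is 48 mm (dock x) by 26 mm (dock y), 1 mm play each side of the pack, with a 4 mm 45-degree lead-in slope all round. How deep the pack goes is not known: ball and floor sit on one height-set carriage, so a clicked-in pack's foot ends 36 to 60 mm below the mouth.
- ball (a joint): Steel ball, radius 5 mm, sprung 4.5 mm into the pocket in the middle of its +x wall (brass barrel outside). Value in m: 0 = out, grows as it is pushed into the wall; 0.0025 to 0.0045 on a pack's flat face, under 0.002 once clicked into the groove. The pack's foot meets it about 20 mm before home; passing it takes some 4 to 9 N.
- plate (a joint): Sprung floor (contact plate) of the pocket, value in m: 0 = free, grows as it is pressed down; about 0.006 under a pack clicked home. It pushes the pack back up with 2 to 8 N unless the ball holds it. It is met 6 mm before home; about 1.5 mm past home is a hard stop where the push rises steeply. 15 to 18 N of push down clicks the pack home.
- shutter (a joint): Black dust shutter lying over the pocket on the dock: a 62 by 40 mm plate whose upper face is 80.5 mm above the desk. Value in m: 0 = closed and centred over the pocket, grows as it slides to dock +y, stop at 0.060; it takes about 2 N to slide and stays where it is left. The pocket is clear from 0.042 on.
- tab (a point): Middle of the top of the shutter's upright tab, 102.5 mm above the desk; the tab is 30 mm (dock x) by 10 mm (dock y) and stands 22 mm above the shutter plate, 15 mm to the dock +y side of the plate's middle. It moves with the shutter.
- pack: Loose black battery pack, box 46 (its x) by 24 (its y) by 100 mm tall, 135 to 225 g, standing on the desk. Origin: centre of its foot. Across both narrow faces (+x, -x) runs a groove 8.5 mm high, 5 mm deep, its middle 16 mm above the foot: either way round fits. The foot's short edges are chamfered 4 mm. Pinch the 24 mm side high up so the fingers stay above the dock.
- pack_top (a point): Centre of the pack's top face, 100 mm above its foot.
- pencup: White pen cup with pens, 72 mm wide, cup 85 mm tall (pens to 150 mm), loose; leave alone. Origin: centre of its underside.
- stapler: Black and steel stapler, 125 mm long (its x), 34 mm wide, 48 mm tall, loose; leave alone. Origin: centre of its underside.
- calculator: Grey desk calculator, 150 by 100 by 16 mm, loose; leave alone. Origin: centre of its underside.

How it is judged:
By the outcome, as a careful person would: the job done as asked, in the order asked, and still so for the second after the job is handed in, with the robot touching nothing.
It also fails if it takes over 58 s, if anything falls off the work surface, if the arm or the gripper's body presses on something with over 40 N, if the wrist force passes 120 N, or if a joint passes its speed limit or range.

## Working session

There is one attempt and no reset: what is moved stays moved. The work goes in short steps, Python scripts to look and compute and a tool call to move; the robot and the scene stay as the last step left them, time stands still between calls to the robot, and variables do not carry over. Pictures are saved under pics/ and viewed, at most 10 in all, crops included, and the job is handed in when it is done.

Besides the shell and the picture viewer there is one more tool, called after "Call:" as name(argument=value, ...) on one line, values as JSON. drive_tool: Moves the arm, as the interface text tells. Its arguments: {"type":"object","properties":{"series":{"type":"string"},"force":{"type":"number"}},"required":["series"]}

```bash
mkdir -p pics; cat > h.py <<'E'
import numpy as np, cv2
from rig import env, viewer, ticket
def info(n):
    i=viewer.camera_info(n); return np.array(i["K"]),np.array(i["world_from_camera"])
def px2w(n,u,v,z,ci=None):
    K,T=ci or info(n); d=T[:3,:3]@np.linalg.solve(K,[u,v,1.]); o=T[:3,3]
    return o+d*(z-o[2])/d[2]
def w2px(n,p,ci=None):
    K,T=ci or info(n); q=K@(T[:3,:3].T@(np.array(p)-T[:3,3])); return q[:2]/q[2]
def snap(n,f,crop=None,s=1):
    a=viewer.capture(n)[...,::-1]
    cv2.imwrite("pics/raw_"+f,a)
    if crop: x,y,w,h=crop; a=a[y:y+h,x:x+w]
    cv2.imwrite("pics/"+f,cv2.resize(a,None,fx=s,fy=s,interpolation=cv2.INTER_CUBIC))
E
python3 - <<'E'
from h import *
for n in("top","scene"):
    snap(n,n+"1.png",s=1.42); print(n,*info(n))
o=env.get_obs();print(o)
E
```

```text
top [[540.18765199   0.         276.32000754]
 [  0.         540.18765199 217.24827719]
 [  0.           0.           1.        ]] [[ 6.12516680e-03 -9.84488290e-01  1.75343344e-01  3.92904435e+02]
 [-9.99914919e-01 -4.01039819e-03  1.24125362e-02 -7.13227850e+00]
 [-1.15167999e-02 -1.75404455e-01 -9.84429094e-01  1.23371580e+03]
 [ 0.00000000e+00  0.00000000e+00  0.00000000e+00  1.00000000e+00]]
scene [[502.84016598   0.         281.58874592]
 [  0.         502.84016598 208.79108938]
 [  0.           0.           1.        ]] [[ 8.40547976e-01  3.61233260e-01 -4.03719745e-01  1.16672520e+03]
 [ 5.41715957e-01 -5.53873994e-01  6.32271635e-01 -8.31949465e+02]
 [ 4.78767687e-03 -7.50156071e-01 -6.61243485e-01  9.66800552e+02]
 [ 0.00000000e+00  0.00000000e+00  0.00000000e+00  1.00000000e+00]]
{'clock': 0.1, 'joint_positions': array([ 1.20040386e+00,  3.13920575e-01,  4.51038624e-02,  1.30360782e+00,
       -2.98746182e-05,  1.43116501e+00]), 'dq': array([ 0.00125843, -0.00147776,  0.00267035,  0.0010305 , -0.0009072 ,
       -0.00280516]), 'joint_efforts': array([ 3.62004837e-03, -4.81723881e+01,  2.99244314e+01,  1.27207351e-02,
       -6.32123397e-05,  2.76363508e-06]), 'tcp_pos': array([131.39354585, 559.35136317, 249.50531956]), 'tcp_rot': array([ 1.15124691e-01,  9.93350715e-01, -7.91541951e-04, -1.90908550e-04]), 'ft_force': array([0.02600134, 1.00274438, 0.60862791]), 'wrist_torque': array([-0.00963963,  0.02175346,  0.01721501]), 'gripper_force': 0.0, 'gripper_width': 85.27876639768539}
```

View pics/top1.png

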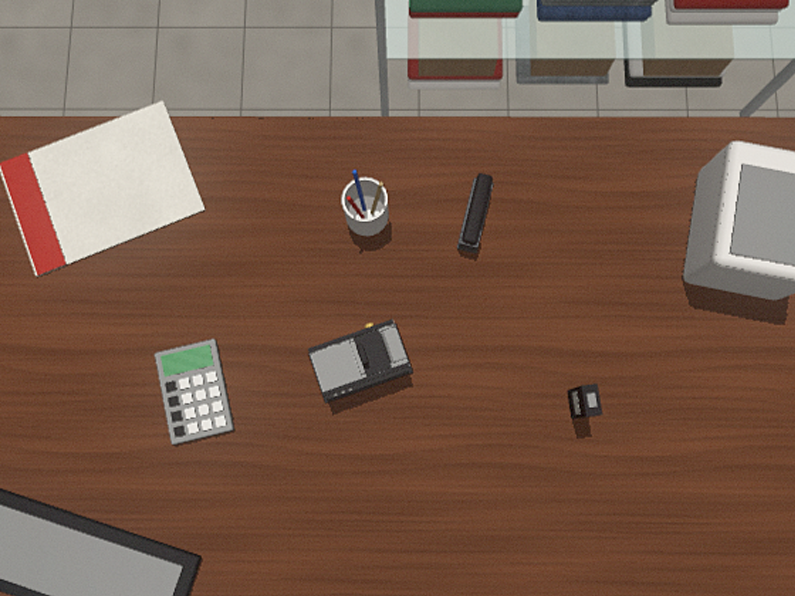

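View pics/scene1.png

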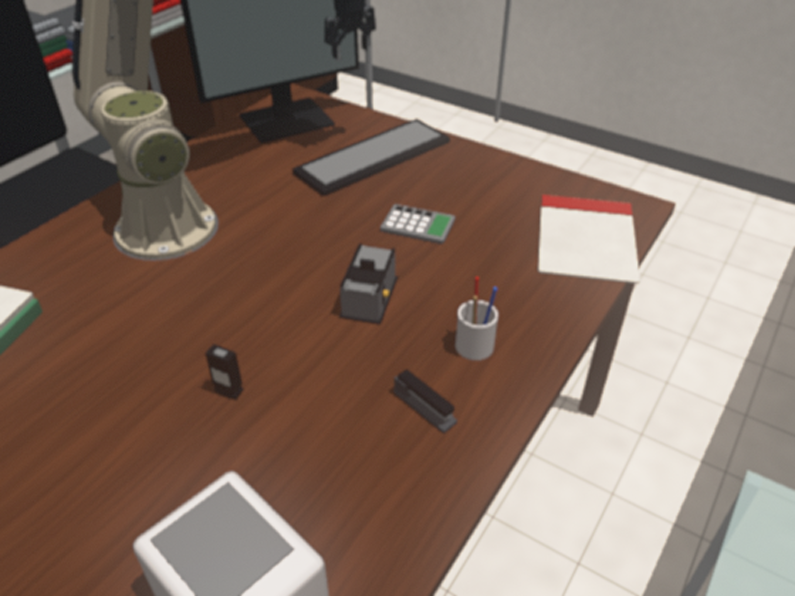

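The top view (795 px wide) shows the dock near (360,358), with its brass barrel on the world +x side at (370,325) and dock +y to the left. The pack is near (585,401). I'll enlarge both.

```bash
python3 - <<'E'
import cv2,numpy as np
a=cv2.imread("pics/raw_top1.png")
d=cv2.resize(a[220:290,210:300],None,fx=8,fy=8,interpolation=cv2.INTER_CUBIC)[:, :]
p=cv2.resize(a[260:315,390:435],None,fx=8,fy=8,interpolation=cv2.INTER_CUBIC)
d=cv2.resize(d,(720,560));cv2.imwrite("pics/d.png",d[:, :])
s=np.zeros((560,800,3),np.uint8); s[:420,:440]=cv2.resize(d,(540,420))[:, :440] ; 
p6=cv2.resize(p,(360,440)); s[:440,440:]=p6
cv2.imwrite("pics/p.png",p)
E
```

```text
(no output)
```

View pics/d.png

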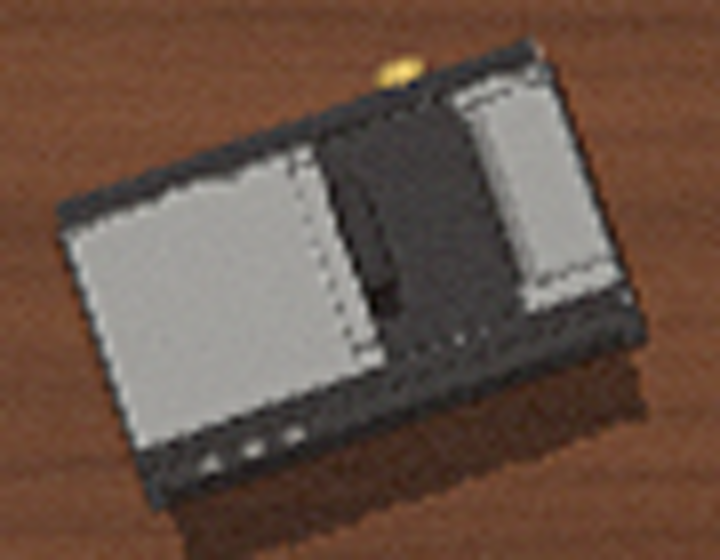

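View pics/p.png

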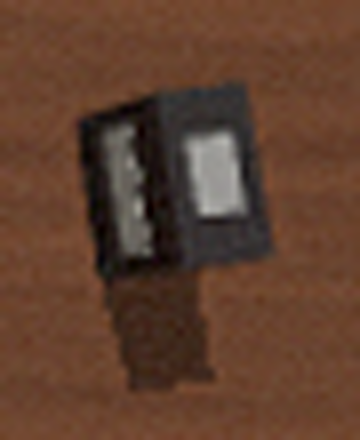

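```bash
python3 - <<'E'
from h import *
f=lambda L,ox,oy,z:[px2w("top",ox+u/8-.06,oy+v/8-.06,z)[:2].round(1) for u,v in L]
r=f([(62,207),(532,40),(645,340)],210,220,82);print("rails",r)
s=f([(320,145),(455,95),(525,305),(383,362)],210,220,80.5);print("shut",s)
t=f([(340,180),(370,182),(398,290),(372,315)],210,220,102.5);print("tab",t)
t=f([(68,237),(140,447)],210,220,76);print("left edge",t)
p=f([(157,92),(246,84),(273,257),(184,272)],390,260,100);print("pack",p,np.mean(p,0))
p=np.array(p);
for i in range(4):d=p[(i+1)%4]-p[i];print(np.hypot(*d),np.degrees(np.arctan2(d[1],d[0])))
d=r[0]-r[1];print(np.hypot(*d),np.degrees(np.arctan2(d[1],d[0])))
E
```

```text
rails [array([535.2, 133. ]), array([581.2,   7. ]), array([500.2, -23.6])]
shut [array([552.5,  64. ]), array([566.3,  27.7]), array([509.6,   8.5]), array([494.2,  46.3])]
tab [array([540.2,  57.2]), array([539.7,  49.3]), array([511.1,  41.6]), array([504.5,  48.3])]
left edge [array([527.8, 131.9]), array([471.5, 111.2])]
pack [array([ 481. , -271.9]), array([ 483.2, -295.1]), array([ 438.5, -300.3]), array([ 434.5, -277.1])] [ 459.3 -286.1]
23.304076896543275 -84.58297788614344
45.00144442126273 -173.36454427406318
23.542302351299448 99.7824070318073
46.78984932653663 6.38075990966145
134.13426109685773 110.05609473657542
```

The dock's dark shutter and tab, and the pack's top face (pale label), show clearly. The dock y axis is at about 110°, and its origin is about (533.5, 27.5). The shutter sits about 9 mm open, with the tab near (524, 50). The pack is at about (459, -286) with yaw 6.5°. I'll move over the tab next.

Call:
drive_tool(series="0 0 2.3 0.0275 -0.0357 0 0.6; 0 0 4.6 0.055 -0.0714 0 0.6; 0 0 7 0.0825 -0.107 0 0.6; 0 0 9.3 0.11 -0.1428 0 0.6; 0 0 11.6 0.1375 -0.1785 0 0.6; 0 0 14 0.165 -0.2142 0 0.6; 0 0 16.3 0.1925 -0.25 0 0.6; 0 0 18.6 0.22 -0.2856 0 0.6", force=20)

```text
clock: 0.9
tcp_pos: [352.1, 272.5, 250.1]
tcp_rot: [-0.048, 0.999, 0.0, -0.0]
ft_force: [0.5, -0.2, -1.2]
gripper_width: 51.0
gripper_force: 0.0
```

Call:
drive_tool(series="0 0 2.3 0.025 -0.032 0 0.6; 0 0 4.6 0.05 -0.064 0 0.6; 0 0 7 0.075 -0.096 0 0.6; 0 0 9.3 0.1 -0.128 0 0.6; 0 0 11.6 0.125 -0.16 0 0.6; 0 0 13.1 0.15 -0.19 0 0.6; 0 0 14.6 0.1725 -0.224 0 0.6; 0 0 14.6 0.1725 -0.224 0 0.6")

```text
clock: 1.7
tcp_pos: [526.5, 46.5, 249.4]
tcp_rot: [-0.171, 0.985, -0.001, 0.0]
ft_force: [0.1, 0.5, -0.4]
gripper_width: 51.2
gripper_force: 0.0
```

```bash
python3 - <<'E'
from h import *
o=env.get_obs();print(o['clock'],o['tcp_pos'],o['tcp_rot'],o['ft_force'],o['gripper_width'])
ci=info("wrist");print(*ci)
snap("wrist","w1.png")
np.savez("w1.npz",K=ci[0],T=ci[1])
print(w2px("wrist",[524,50,102.5],ci))
E
```

```text
1.7 [526.46916678  46.47110924 249.408346  ] [-1.71140621e-01  9.85246452e-01 -5.56168202e-04  8.95773841e-05] [ 0.11912423  0.53560593 -0.39020774] 51.18426361972217
[[297.6419207    0.         279.84644094]
 [  0.         297.6419207  207.17095038]
 [  0.           0.           1.        ]] [[-3.37874479e-01  9.07346430e-01  2.50126555e-01  4.63403366e+02]
 [ 9.41189651e-01  3.26203170e-01  8.80541503e-02  2.39289237e+01]
 [-1.69645602e-03  2.65167775e-01 -9.64200795e-01  3.71456249e+02]
 [ 0.00000000e+00  0.00000000e+00  0.00000000e+00  1.00000000e+00]]
[284.70717079 198.74871704]
```

View pics/w1.png

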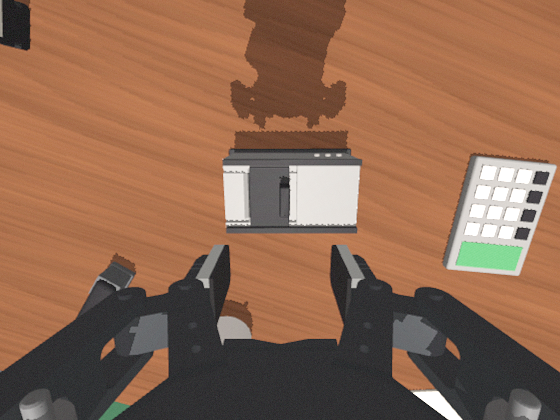

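The tab shows at about (285,198), which matches the prediction of (284.7,198.7). The dock is nearly square with the image. I'll check the rail corners.

```bash
python3 - <<'E'
from h import *
z=np.load("w1.npz");ci=(z["K"],z["T"])
P=lambda L,h:np.array([px2w("wrist",u,v,h,ci)[:2] for u,v in L])
r=P([(223,160),(361,160),(357,231),(227,231)],82);print(r.round(1))
a=np.radians(20);R=np.array([[np.cos(a),np.sin(a)],[-np.sin(a),np.cos(a)]])
o=np.array([533.5,27.5])
print("dockframe rails",((r-o)@R.T).round(1))
s=P([(250,168),(289,168),(289,226),(250,226)],80.5);print("shutter",((s-o)@R.T).round(1))
s=P([(280,181),(289,181),(289,216),(280,216)],102.5);print("tab",((s-o)@R.T).round(1))
a=cv2.imread("pics/raw_w1.png")[145:245,210:370]
cv2.imwrite("pics/w1c.png",cv2.resize(a,None,fx=5,fy=5,interpolation=cv2.INTER_CUBIC))
E
```

```text
[[512.6 -17.3]
 [467.5 108.2]
 [535.6 133.8]
 [580.9   7.7]]
dockframe rails [[-35.  -35. ]
 [-34.4  98.4]
 [ 38.3  99.2]
 [ 37.8 -34.9]]
shutter [[-26.9  -9.3]
 [-26.8  28.9]
 [ 33.1  29.1]
 [ 33.  -11.1]]
tab [[-18.   20.1]
 [-17.9  28.3]
 [ 15.6  28.4]
 [ 15.5  19.9]]
```

View pics/w1c.png

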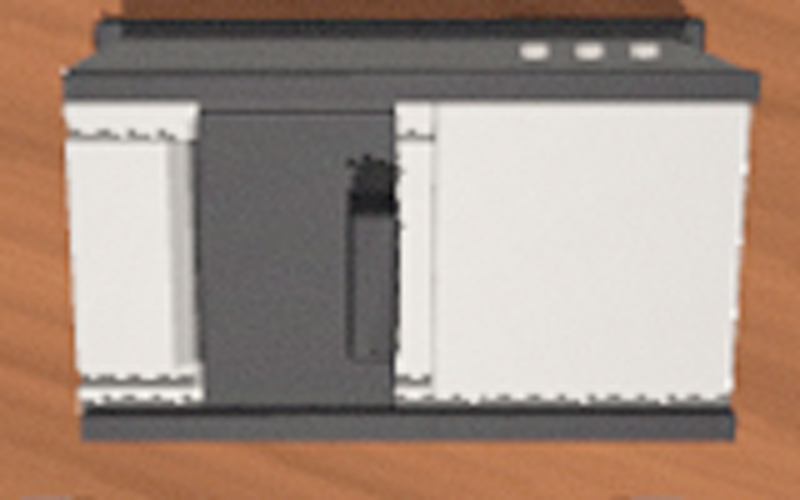

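Call:
drive_tool(series="0 0 0 -0.001 0.004 -0.035 0.6; 0 0 0 -0.001 0.004 -0.07 0.6; 0 0 0 -0.001 0.004 -0.105 0.6; 0 0 0 -0.001 0.004 -0.125 0.6; 0 0 0 -0.001 0.004 -0.138 0.6; 0 0 0 -0.001 0.004 -0.142 0.6; 0 0 0 -0.001 0.004 -0.142 0.4; 0 0 0 -0.001 0.004 -0.142 0.3", force=20)

```text
clock: 2.55
tcp_pos: [523.3, 54.6, 109.1]
tcp_rot: [-0.174, 0.985, -0.0, 0.001]
ft_force: [0.7, -0.8, 0.0]
gripper_width: 25.8
gripper_force: 0.0
```

Call:
drive_tool(series="0 0 0 0 0 0 0.2; 0 0 0 0 0 0 0.1; 0 0 0 0 0 0 0; 0 0 0 0 0 0 0; 0 0 0 0 0 0 0; 0 0 0 0 0 0 0; 0 0 0 0 0 0 0; 0 0 0 0 0 0 0")

```text
clock: 3.35
tcp_pos: [523.9, 54.0, 109.4]
tcp_rot: [-0.173, 0.985, -0.0, 0.001]
ft_force: [-1.1, -1.9, 6.0]
gripper_width: 9.6
gripper_force: 20.8
```

Call:
drive_tool(series="0 0 0 -0.0017 0.0047 0 0; 0 0 0 -0.0044 0.0122 0 0; 0 0 0 -0.0072 0.0197 0 0; 0 0 0 -0.01 0.0273 0 0; 0 0 0 -0.0123 0.0338 0 0; 0 0 0 -0.014 0.0385 0 0; 0 0 0 -0.0147 0.0404 0 0; 0 0 0 -0.0147 0.0404 0 0")

```text
clock: 4.15
tcp_pos: [509.1, 94.9, 109.4]
tcp_rot: [-0.174, 0.985, 0.0, 0.001]
ft_force: [-0.6, -0.2, 7.1]
gripper_width: 9.6
gripper_force: 20.8
```

Call:
drive_tool(series="0 0 0 -0.0002 0.0005 0 0; 0 0 0 -0.0004 0.001 0 0; 0 0 0 -0.0005 0.0015 0 0; 0 0 0 -0.0007 0.002 0 0; 0 0 0 -0.0007 0.002 0 0; 0 0 0 -0.0007 0.002 0 0; 0 0 0 -0.0007 0.002 0 0; 0 0 0 -0.0007 0.002 0 0")

```text
clock: 4.95
tcp_pos: [508.6, 96.4, 109.4]
tcp_rot: [-0.173, 0.985, -0.0, 0.001]
ft_force: [-0.5, -1.2, 5.7]
gripper_width: 9.5
gripper_force: 20.8
```

Call:
drive_tool(series="0 0 0 -0.0002 0.0005 0 0; 0 0 0 -0.0004 0.001 0 0; 0 0 0 -0.0005 0.0015 0 0; 0 0 0 -0.0007 0.002 0 0; 0 0 0 -0.0007 0.002 0 0; 0 0 0 -0.0007 0.002 0 0; 0 0 0 -0.0007 0.002 0 0; 0 0 0 -0.0007 0.002 0 0")

```text
clock: 5.75
tcp_pos: [508.1, 98.0, 109.4]
tcp_rot: [-0.173, 0.985, -0.001, 0.001]
ft_force: [-1.3, -2.8, 5.4]
gripper_width: 9.5
gripper_force: 20.7
```

Call:
drive_tool(series="0 0 0 0 0.0003 0 0; 0 0 0 -0.0002 0.0005 0 0; 0 0 0 -0.0003 0.0008 0 0; 0 0 0 -0.0004 0.001 0 0; 0 0 0 -0.0004 0.001 0 0; 0 0 0 -0.0004 0.001 0 0; 0 0 0 -0.0004 0.001 0 0; 0 0 0 -0.0004 0.001 0 0")

```text
clock: 6.55
tcp_pos: [508.0, 98.1, 109.4]
tcp_rot: [-0.173, 0.985, -0.002, 0.001]
ft_force: [1.2, -7.2, 5.6]
gripper_width: 9.1
gripper_force: 20.7
```

Call:
drive_tool(series="0 0 0 0 0 0 0.2; 0 0 0 0 0 0 0.4; 0 0 0 0 0 0 0.5; 0 0 0 0 0 0.01 0.5; 0 0 0 0 0 0.03 0.5; 0 0 0 0 0 0.06 0.5; 0 0 0 0.01 -0.03 0.09 0.5; 0 0 0 0.02 -0.07 0.1 0.5")

```text
clock: 7.35
tcp_pos: [528.1, 30.4, 212.4]
tcp_rot: [-0.175, 0.984, -0.0, 0.003]
ft_force: [0.7, 0.3, -0.5]
gripper_width: 42.7
gripper_force: 0.0
```

Call:
drive_tool(series="0 0 0 -0.003 -0.01 0 0.5; 0 0 0 -0.003 -0.01 0 0.5; 0 0 0 -0.003 -0.01 0 0.5; 0 0 0 -0.003 -0.01 0 0.5; 0 0 0 -0.003 -0.01 0 0.5; 0 0 0 -0.003 -0.01 0 0.6; 0 0 0 -0.003 -0.01 0 0.7; 0 0 0 -0.003 -0.01 0 0.7")

```text
clock: 8.15
tcp_pos: [523.5, 19.9, 208.2]
tcp_rot: [-0.174, 0.985, 0.0, -0.0]
ft_force: [-0.6, 1.1, 0.8]
gripper_width: 59.7
gripper_force: 0.0
```

```bash
python3 - <<'E'
from h import *
o=env.get_obs();print(o['clock'],o['tcp_pos'],o['tcp_rot'],o['ft_force'],o['gripper_width'])
ci=info("wrist")
np.savez("w2.npz",K=ci[0],T=ci[1])
a=np.radians(20);x=np.array([np.cos(a),np.sin(a),0]);y=np.array([-x[1],x[0],0])
O=np.array([533.5,27.5,76])
c=w2px("wrist",O,ci).round().astype(int);print(c)
x0,y0=max(c[0]-70,0),max(c[1]-52,0)
snap("wrist","w2.png",(x0,y0,160,110),5);print(x0,y0)
for i,j in((28,17),(28,-17),(-28,-17),(-28,17)):print((w2px("wrist",O+i*x+j*y,ci)-[x0,y0])*5)
E
```

```text
8.15 [523.51831013  19.9266306  208.2420901 ] [-1.73718546e-01  9.84795336e-01  9.50316268e-05 -6.75993081e-05] [-0.56135205  1.10059873  0.79072949] 59.6652059534441
[284 217]
214 165
[442.62006181 405.16087098]
[257.65734702 404.99129211]
[253.81524956 105.53438837]
[449.39105934 105.70745492]
```

View pics/w2.png

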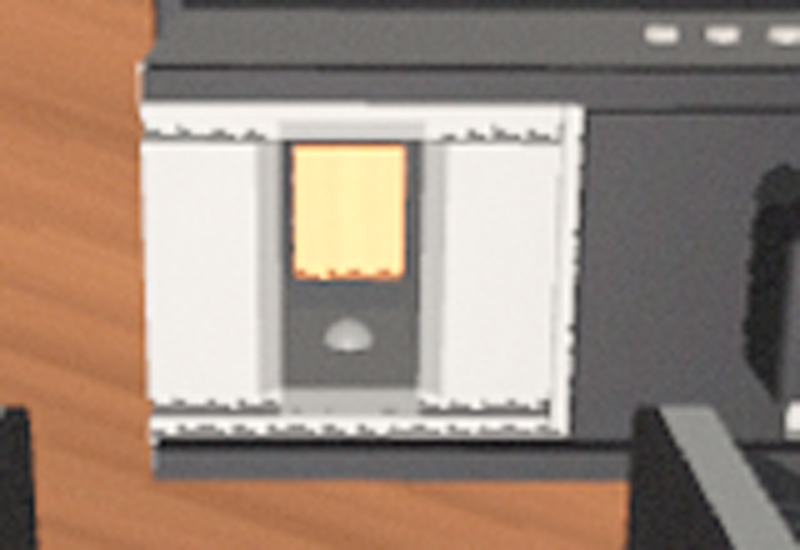

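The picture shows the uncovered pocket: outer lead-in columns 258–443 and rows 122–413, inner columns 283–420 and rows 140–388, and the ball at (348,335). The shutter is out to the right.

```bash
python3 - <<'E'
from h import *
z=np.load("w2.npz");ci=(z["K"],z["T"])
a=np.radians(20);R=np.array([[np.cos(a),np.sin(a)],[-np.sin(a),np.cos(a)]])
o=np.array([533.5,27.5])
P=lambda L,h:((np.array([px2w("wrist",214+(u-2)/5,165+(v-2)/5,h,ci)[:2] for u,v in L])-o)@R.T).round(1).tolist()
print("outer",P([(350,122),(350,413),(258,260),(443,260)],76))
print("inner",P([(351,140),(351,388),(283,260),(420,260)],72))
print("rail+x top edges",P([(350,440),(350,477)],82),P([(350,105),(350,66)],82))
print("dock end edge",P([(143,110),(150,405)],76),"shut edge",P([(583,110),(570,435)],80.5))
E
```

```text
outer [[-25.4, -0.6], [29.2, -0.4], [-0.3, -17.0], [-0.3, 16.1]]
inner [[-21.3, -0.4], [25.9, -0.2], [1.0, -12.6], [0.9, 12.3]]
rail+x top edges [[31.9, -0.4], [39.2, -0.4]] [[-29.7, -0.7], [-36.3, -0.7]]
dock end edge [[-27.5, -36.6], [27.6, -37.1]] shut edge [[-28.5, 39.1], [31.5, 39.5]]
```

Call:
drive_tool(series="0 0 -1.8 -0.01 -0.042 0.004 0.7; 0 0 -3.6 -0.02 -0.084 0.008 0.7; 0 0 -5.4 -0.03 -0.126 0.012 0.7; 0 0 -7.2 -0.04 -0.17 0.016 0.7; 0 0 -9 -0.05 -0.214 0.02 0.7; 0 0 -11 -0.06 -0.258 0.024 0.7; 0 0 -12.8 -0.069 -0.295 0.025 0.7; 0 0 -13.5 -0.0715 -0.308 0.025 0.7")

```text
clock: 9.0
tcp_pos: [451.3, -291.9, 233.5]
tcp_rot: [-0.054, 0.999, -0.001, 0.0]
ft_force: [0.2, -0.3, -0.1]
gripper_width: 59.8
gripper_force: 0.0
```

Call:
drive_tool(series="0 0 0 0 0 0 0.7; 0 0 0 0 0 0 0.7; 0 0 0 0 0 0 0.7; 0 0 0 0 0 0 0.7; 0 0 0 0 0 0 0.7; 0 0 0 0 0 0 0.7; 0 0 0 0 0 0 0.7; 0 0 0 0 0 0 0.7")

```text
clock: 9.8
tcp_pos: [452.1, -288.3, 233.4]
tcp_rot: [-0.057, 0.998, 0.0, 0.0]
ft_force: [-0.8, -0.0, 0.2]
gripper_width: 59.6
gripper_force: 0.0
```

```bash
python3 - <<'E'
from h import *
o=env.get_obs();print(o['clock'],o['tcp_pos'],o['tcp_rot'],o['ft_force'],o['gripper_width'])
ci=info("wrist")
np.savez("w3.npz",K=ci[0],T=ci[1])
c=w2px("wrist",[459.3,-286.1,100],ci).round().astype(int);print(c)
x0,y0=max(c[0]-70,0),max(c[1]-60,0)
snap("wrist","w3.png",(x0,y0,140,115),5);print(x0,y0)
E
```

```text
9.8 [ 452.1243142  -288.25282007  233.35515304] [-5.66206003e-02  9.98395766e-01  3.64716035e-05  2.10736572e-05] [-0.84120472 -0.03285897  0.18904466] 59.56427560770423
[281 212]
211 152
```

View pics/w3.png

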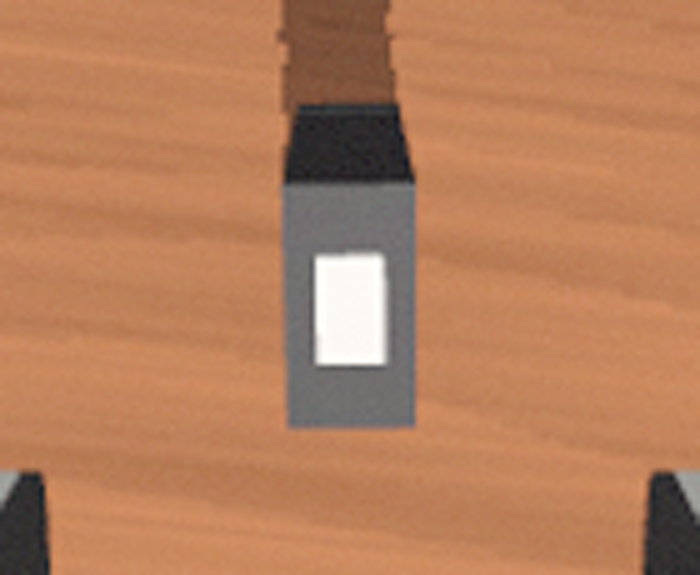

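The pack top is at crop corners (284,183), (414,183), (415,428) and (289,427), and lies almost square to the tool.

```bash
python3 - <<'E'
from h import *
z=np.load("w3.npz");ci=(z["K"],z["T"])
p=np.array([px2w("wrist",211+(u-2)/5,152+(v-2)/5,100,ci)[:2] for u,v in[(284,183),(414,183),(415,428),(289,427)]])
print(p.round(1),p.mean(0))
for i in range(4):d=p[(i+1)%4]-p[i];print(np.hypot(*d).round(1),np.degrees(np.arctan2(d[1],d[0])).round(1))
E
```

```text
[[ 439.6 -300.8]
 [ 437.  -278.2]
 [ 482.4 -272.3]
 [ 484.8 -295.2]] [ 460.94862178 -286.61589363]
22.7 96.5
45.7 7.5
23.1 -83.9
45.5 -173.0
```

Call:
drive_tool(series="0 0 0.3 0.009 0.0015 -0.03 0.7; 0 0 0.3 0.009 0.0015 -0.065 0.7; 0 0 0.3 0.009 0.0015 -0.1 0.7; 0 0 0.3 0.009 0.0015 -0.125 0.7; 0 0 0.3 0.009 0.0015 -0.138 0.7; 0 0 0.3 0.009 0.0015 -0.143 0.7; 0 0 0.3 0.009 0.0015 -0.143 0.6; 0 0 0.3 0.009 0.0015 -0.143 0.5", force=60)

```text
clock: 10.65
tcp_pos: [461.9, -287.6, 91.6]
tcp_rot: [-0.059, 0.998, -0.001, 0.001]
ft_force: [-0.2, 0.2, 0.8]
gripper_width: 42.8
gripper_force: 0.0
```

Call:
drive_tool(series="0 0 0 0 0 0 0.4; 0 0 0 0 0 0 0.35; 0 0 0 0 0 0 0.3; 0 0 0 0 0 0 0.2; 0 0 0 0 0 0 0.1; 0 0 0 0 0 0 0; 0 0 0 0 0 0 0; 0 0 0 0 0 0 0")

```text
clock: 11.45
tcp_pos: [461.5, -287.1, 91.1]
tcp_rot: [-0.059, 0.998, -0.0, 0.001]
ft_force: [-0.6, 1.8, 6.2]
gripper_width: 23.0
gripper_force: 59.5
```

Call:
drive_tool(series="0 0 0 0 0 0.01 0; 0 0 0 0 0 0.03 0; 0 0 0 0 0 0.06 0; 0 0 0 0 0 0.09 0; 0 0 3 0.005 0.02 0.115 0; 0 0 6 0.014 0.06 0.125 0; 0 0 9 0.024 0.1 0.125 0; 0 0 11 0.033 0.14 0.125 0")

```text
clock: 12.25
tcp_pos: [494.2, -145.8, 216.1]
tcp_rot: [-0.155, 0.988, -0.0, 0.0]
ft_force: [0.1, 0.0, -1.6]
gripper_width: 23.2
gripper_force: 59.0
```

Call:
drive_tool(series="0 0 1 0.01 0.043 0 0; 0 0 2.2 0.02 0.086 0 0; 0 0 2.2 0.03 0.128 0 0; 0 0 2.2 0.037 0.158 0 0; 0 0 2.2 0.041 0.173 0 0; 0 0 2.2 0.041 0.175 0 0; 0 0 2.2 0.041 0.175 0 0; 0 0 2.2 0.041 0.175 0 0")

```text
clock: 13.05
tcp_pos: [534.8, 27.0, 215.2]
tcp_rot: [-0.173, 0.985, -0.0, -0.0]
ft_force: [-0.3, -0.7, -1.2]
gripper_width: 23.1
gripper_force: 59.1
```

```bash
python3 - <<'E'
from h import *
o=env.get_obs();print(o['clock'],o['tcp_pos'],o['tcp_rot'],o['ft_force'],o['wrist_torque'],o['gripper_width'],o['gripper_force'])
ci=info("wrist")
np.savez("w4.npz",K=ci[0],T=ci[1])
t=o['tcp_pos'];c=w2px("wrist",t+[0,0,9],ci).round().astype(int);print(c)
snap("wrist","w4.png",(170,150,220,200),3)
E
```

```text
13.05 [534.82495963  26.96749202 215.24287111] [-1.72776051e-01  9.84961082e-01 -1.32435875e-04 -2.93159190e-04] [-0.32847971 -0.66951795 -1.20703291] [ 0.0267481   0.01566114 -0.00159489] 23.060349319466066 59.10829246044159
[280 288]
```

View pics/w4.png

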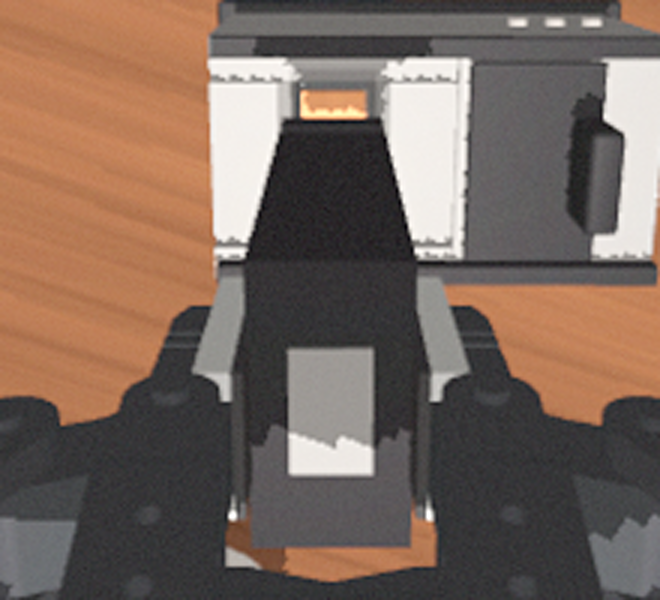

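The pack hangs upright in the grip. The top-face corners are at crop (247,262), (413,262), (410,546) and (250,546), and the foot's -x edge is at row 121. I'll check the alignment against the pocket.

```bash
python3 - <<'E'
from h import *
z=np.load("w4.npz");ci=(z["K"],z["T"])
a=np.radians(20);R=np.array([[np.cos(a),np.sin(a)],[-np.sin(a),np.cos(a)]])
o=np.array([533.5,27.5])
P=lambda L,h:((np.array([px2w("wrist",170+(u-1)/3,150+(v-1)/3,h,ci)[:2] for u,v in L])-o)@R.T).round(1).tolist()
print("top",P([(247,262),(413,262),(410,546),(250,546)],224.1))
print("foot -x edge",P([(284,121),(382,121)],128))
print("pocket -x outer, y sides at row100",P([(335,67),(277,100),(390,100)],76))
E
```

```text
top [[-22.2, -12.3], [-22.2, 10.1], [22.8, 10.7], [22.8, -13.0]]
foot -x edge [[-21.2, -12.2], [-21.2, 11.2]]
pocket -x outer, y sides at row100 [[-26.3, 0.2], [-16.5, -17.0], [-16.4, 16.5]]
```

Call:
drive_tool(series="0 0 0 0.0004 0.0008 -0.01 0; 0 0 0 0.0004 0.0008 -0.025 0; 0 0 0 0.0004 0.0008 -0.036 0; 0 0 0 0.0004 0.0008 -0.042 0; 0 0 0 0.0004 0.0008 -0.045 0; 0 0 0 0.0004 0.0008 -0.047 0; 0 0 0 0.0004 0.0008 -0.049 0; 0 0 0 0.0004 0.0008 -0.051 0")

```text
clock: 13.9
tcp_pos: [535.8, 28.9, 164.7]
tcp_rot: [-0.173, 0.985, -0.0, 0.0]
ft_force: [0.2, -0.2, -0.6]
gripper_width: 22.9
gripper_force: 59.2
```

Call:
drive_tool(series="0 0 0 0 0 -0.001 0; 0 0 0 0 0 -0.002 0; 0 0 0 0 0 -0.003 0; 0 0 0 0 0 -0.004 0; 0 0 0 0 0 -0.005 0; 0 0 0 0 0 -0.006 0; 0 0 0 0 0 -0.006 0; 0 0 0 0 0 -0.006 0")

```text
clock: 14.7
tcp_pos: [535.6, 28.7, 158.2]
tcp_rot: [-0.173, 0.985, -0.0, -0.0]
ft_force: [1.6, -0.8, -2.2]
gripper_width: 23.3
gripper_force: 59.1
```

Call:
drive_tool(series="0 0 0 0 0 -0.001 0; 0 0 0 0 0 -0.002 0; 0 0 0 0 0 -0.003 0; 0 0 0 0 0 -0.004 0; 0 0 0 0 0 -0.005 0; 0 0 0 0 0 -0.006 0; 0 0 0 0 0 -0.006 0; 0 0 0 0 0 -0.006 0")

```text
clock: 15.5
tcp_pos: [535.5, 28.8, 152.2]
tcp_rot: [-0.173, 0.985, -0.0, -0.0]
ft_force: [1.5, -1.8, -0.4]
gripper_width: 23.1
gripper_force: 59.2
```

Call:
drive_tool(series="0 0 0 0 0 -0.001 0; 0 0 0 0 0 -0.002 0; 0 0 0 0 0 -0.003 0; 0 0 0 0 0 -0.004 0; 0 0 0 0 0 -0.005 0; 0 0 0 0 0 -0.005 0; 0 0 0 0 0 -0.005 0; 0 0 0 0 0 -0.005 0")

```text
clock: 16.3
tcp_pos: [535.5, 28.8, 147.2]
tcp_rot: [-0.173, 0.985, -0.0, -0.0]
ft_force: [1.6, -3.5, -1.3]
gripper_width: 23.1
gripper_force: 59.2
```

Call:
drive_tool(series="0 0 0 0.0003 -0.0007 -0.001 0; 0 0 0 0.0003 -0.0007 -0.002 0; 0 0 0 0.0003 -0.0007 -0.003 0; 0 0 0 0.0003 -0.0007 -0.004 0; 0 0 0 0.0003 -0.0007 -0.005 0; 0 0 0 0.0003 -0.0007 -0.005 0; 0 0 0 0.0003 -0.0007 -0.005 0; 0 0 0 0.0003 -0.0007 -0.005 0")

```text
clock: 17.1
tcp_pos: [535.5, 28.4, 142.2]
tcp_rot: [-0.174, 0.985, 0.0, -0.0]
ft_force: [0.0, 0.0, -0.8]
gripper_width: 22.9
gripper_force: 59.2
```

Call:
drive_tool(series="0 0 0 0 0 -0.001 0; 0 0 0 0 0 -0.002 0; 0 0 0 0 0 -0.003 0; 0 0 0 0 0 -0.004 0; 0 0 0 0 0 -0.005 0; 0 0 0 0 0 -0.005 0; 0 0 0 0 0 -0.005 0; 0 0 0 0 0 -0.005 0")

```text
clock: 17.9
tcp_pos: [535.4, 28.1, 137.2]
tcp_rot: [-0.173, 0.985, -0.0, -0.0]
ft_force: [-2.5, -1.2, -0.7]
gripper_width: 23.2
gripper_force: 59.6
```

Call:
drive_tool(series="0 0 0 0 0 -0.0005 0; 0 0 0 0 0 -0.001 0; 0 0 0 0 0 -0.0015 0; 0 0 0 0 0 -0.002 0; 0 0 0 0 0 -0.0025 0; 0 0 0 0 0 -0.003 0; 0 0 0 0 0 -0.003 0; 0 0 0 0 0 -0.003 0")

```text
clock: 18.7
tcp_pos: [535.4, 27.9, 134.6]
tcp_rot: [-0.173, 0.985, -0.0, -0.0]
ft_force: [-3.6, -2.1, 4.2]
gripper_width: 22.7
gripper_force: 60.2
```

Call:
drive_tool(series="0 0 0 0 0 -0.0005 0; 0 0 0 0 0 -0.001 0; 0 0 0 0 0 -0.0015 0; 0 0 0 0 0 -0.002 0; 0 0 0 0 0 -0.0025 0; 0 0 0 0 0 -0.003 0; 0 0 0 0 0 -0.003 0; 0 0 0 0 0 -0.003 0")

```text
clock: 19.5
tcp_pos: [535.4, 28.2, 130.8]
tcp_rot: [-0.173, 0.985, 0.0, -0.0]
ft_force: [-4.7, -2.0, -0.4]
gripper_width: 23.2
gripper_force: 59.6
```

Call:
drive_tool(series="0 0 0 0 0 -0.0008 0; 0 0 0 0 0 -0.0016 0; 0 0 0 0 0 -0.0024 0; 0 0 0 0 0 -0.0032 0; 0 0 0 0 0 -0.004 0; 0 0 0 0 0 -0.005 0; 0 0 0 0 0 -0.005 0; 0 0 0 0 0 -0.005 0")

```text
clock: 20.3
tcp_pos: [535.3, 28.2, 126.1]
tcp_rot: [-0.173, 0.985, 0.0, -0.0]
ft_force: [-4.3, -3.1, 1.0]
gripper_width: 23.1
gripper_force: 59.6
```

Call:
drive_tool(series="0 0 0 0 0 -0.0005 0; 0 0 0 0 0 -0.001 0; 0 0 0 0 0 -0.0015 0; 0 0 0 0 0 -0.002 0; 0 0 0 0 0 -0.0025 0; 0 0 0 0 0 -0.003 0; 0 0 0 0 0 -0.003 0; 0 0 0 0 0 -0.003 0")

```text
clock: 21.1
tcp_pos: [535.4, 28.2, 123.0]
tcp_rot: [-0.173, 0.985, 0.0, -0.0]
ft_force: [-5.1, -2.0, -2.2]
gripper_width: 23.0
gripper_force: 59.4
```

Call:
drive_tool(series="0 0 0 0 0 -0.0004 0; 0 0 0 0 0 -0.0008 0; 0 0 0 0 0 -0.0012 0; 0 0 0 0 0 -0.0016 0; 0 0 0 0 0 -0.002 0; 0 0 0 0 0 -0.002 0; 0 0 0 0 0 -0.002 0; 0 0 0 0 0 -0.002 0")

```text
clock: 21.9
tcp_pos: [535.9, 28.3, 121.7]
tcp_rot: [-0.174, 0.985, 0.0, 0.0]
ft_force: [-5.2, -1.0, 2.0]
gripper_width: 22.6
gripper_force: 59.8
```

Call:
drive_tool(series="0 0 0 0 0 -0.0004 0; 0 0 0 0 0 -0.0008 0; 0 0 0 0 0 -0.0012 0; 0 0 0 0 0 -0.0016 0; 0 0 0 0 0 -0.002 0; 0 0 0 0 0 -0.002 0; 0 0 0 0 0 -0.002 0; 0 0 0 0 0 -0.002 0")

```text
clock: 22.7
tcp_pos: [536.5, 28.4, 120.7]
tcp_rot: [-0.174, 0.985, 0.0, 0.001]
ft_force: [-5.2, -0.2, 7.5]
gripper_width: 23.1
gripper_force: 60.6
```

Call:
drive_tool(series="0 0 0 0 0 -0.0004 0; 0 0 0 0 0 -0.0008 0; 0 0 0 0 0 -0.0012 0; 0 0 0 0 0 -0.0015 0; 0 0 0 0 0 -0.0015 0; 0 0 0 0 0 -0.0015 0; 0 0 0 0 0 -0.0015 0; 0 0 0 0 0 -0.0015 0")

```text
clock: 23.5
tcp_pos: [536.7, 28.4, 120.3]
tcp_rot: [-0.174, 0.985, -0.0, 0.002]
ft_force: [-8.7, -0.2, 15.1]
gripper_width: 23.0
gripper_force: 61.5
```

Call:
drive_tool(series="0 0 0 0 0 -0.0004 0; 0 0 0 0 0 -0.0008 0; 0 0 0 0 0 -0.0012 0; 0 0 0 0 0 -0.0015 0; 0 0 0 0 0 -0.0015 0; 0 0 0 0 0 -0.0015 0; 0 0 0 0 0 -0.0015 0; 0 0 0 0 0 -0.0015 0")

```text
clock: 24.3
tcp_pos: [536.7, 28.5, 119.9]
tcp_rot: [-0.174, 0.985, -0.0, 0.002]
ft_force: [-10.5, -0.2, 21.9]
gripper_width: 23.1
gripper_force: 62.6
```

Force is rising and x is drifting, which looks like side binding. I'll relieve the sideways load without pushing further.

Call:
drive_tool(series="0 0 0 -0.0003 -0.0001 0.0005 0; 0 0 0 -0.0006 -0.0002 0.001 0; 0 0 0 -0.0009 -0.0003 0.001 0; 0 0 0 -0.0012 -0.0004 0.001 0; 0 0 0 -0.0012 -0.0004 0.001 0; 0 0 0 -0.0012 -0.0004 0.001 0; 0 0 0 -0.0012 -0.0004 0.001 0; 0 0 0 -0.0012 -0.0004 0.001 0")

```text
clock: 25.1
tcp_pos: [536.4, 28.3, 120.2]
tcp_rot: [-0.174, 0.985, 0.0, 0.003]
ft_force: [-7.1, 0.6, 14.7]
gripper_width: 23.0
gripper_force: 61.6
```

```bash
python3 - <<'E'
from h import *
o=env.get_obs();print(o['clock'],o['tcp_pos'],o['tcp_rot'],o['ft_force'],o['wrist_torque'])
E
```

```text
25.1 [536.43823326  28.29436648 120.21207756] [-1.73741232e-01  9.84787606e-01  7.33130824e-05  2.71094064e-03] [-7.13533117  0.62395738 14.65330266] [ 0.07592124  1.65698807 -0.00389927]
```

```bash
python3 - <<'E'
from h import *
a=cv2.imread("pics/raw_w4.png"); b=np.ascontiguousarray(viewer.capture("wrist")[...,::-1]); cv2.imwrite("pics/raw_w5.png",b)
# edges of pack top: brightness profiles along column through label & row through label
for n,i in(("w4",a),("w5",b)):
    g=cv2.cvtColor(i,cv2.COLOR_BGR2GRAY).astype(int)
    print(n,"col280",g[230:345:1,280].tolist()); print(n,"row300",g[300,240:320].tolist())
E
```

```text
w4 col280 [38, 41, 33, 42, 37, 42, 44, 46, 51, 56, 54, 55, 53, 47, 49, 55, 52, 50, 55, 52, 52, 53, 50, 49, 46, 49, 52, 51, 44, 53, 47, 51, 54, 50, 45, 66, 120, 157, 154, 156, 155, 153, 155, 153, 155, 154, 155, 154, 151, 152, 155, 155, 155, 155, 153, 153, 155, 151, 155, 153, 152, 153, 155, 152, 154, 154, 153, 150, 164, 211, 237, 235, 234, 234, 234, 235, 237, 225, 159, 80, 88, 90, 90, 93, 93, 90, 89, 87, 90, 88, 89, 90, 87, 91, 88, 89, 90, 85, 88, 87, 86, 83, 111, 144, 132, 126, 127, 135, 136, 140, 140, 138, 141, 130, 42]
w4 row300 [52, 51, 55, 56, 49, 54, 51, 65, 70, 72, 75, 59, 45, 63, 88, 93, 94, 94, 95, 91, 92, 93, 92, 93, 92, 84, 192, 231, 236, 235, 234, 236, 235, 235, 234, 233, 235, 234, 236, 235, 237, 237, 235, 233, 234, 235, 236, 234, 234, 236, 235, 234, 238, 225, 164, 88, 92, 94, 94, 92, 93, 92, 94, 94, 90, 96, 82, 49, 45, 67, 72, 71, 67, 58, 46, 51, 56, 52, 53, 49]
w5 col280 [50, 50, 53, 49, 47, 54, 46, 57, 68, 67, 65, 65, 64, 65, 68, 65, 66, 63, 71, 67, 61, 68, 69, 68, 61, 64, 69, 67, 65, 65, 69, 66, 65, 64, 61, 75, 142, 186, 184, 181, 183, 182, 181, 181, 184, 182, 182, 183, 182, 181, 182, 184, 183, 182, 181, 179, 183, 183, 181, 181, 183, 182, 182, 180, 196, 243, 255, 255, 255, 255, 255, 255, 255, 255, 255, 255, 255, 255, 191, 102, 109, 113, 114, 113, 109, 112, 113, 115, 114, 107, 111, 109, 110, 108, 110, 107, 109, 113, 112, 110, 105, 107, 136, 167, 169, 170, 171, 170, 169, 167, 173, 170, 172, 154, 60]
w5 row300 [66, 65, 69, 67, 70, 73, 58, 77, 91, 90, 88, 71, 56, 54, 101, 116, 117, 114, 115, 112, 115, 114, 111, 115, 115, 107, 222, 255, 255, 255, 255, 255, 255, 255, 255, 255, 255, 255, 255, 255, 255, 255, 255, 255, 255, 255, 255, 255, 255, 255, 255, 255, 255, 252, 189, 108, 116, 116, 115, 114, 106, 114, 115, 112, 116, 115, 101, 72, 62, 88, 89, 86, 87, 71, 63, 70, 65, 65, 74, 68]
```

The pack hasn't slipped in the grip. The trace fits a click already having happened: Fz dipped near z = 123, x relaxed, then the force rose steeply like the hard stop. I'll unload and check whether the pack stays down.

Call:
drive_tool(series="0 0 0 -0.0002 0 0.0005 0; 0 0 0 -0.0004 0 0.001 0; 0 0 0 -0.0005 0 0.0015 0; 0 0 0 -0.0005 0 0.0017 0; 0 0 0 -0.0005 0 0.0017 0; 0 0 0 -0.0005 0 0.0017 0; 0 0 0 -0.0005 0 0.0017 0; 0 0 0 -0.0005 0 0.0017 0")

```text
clock: 25.95
tcp_pos: [536.4, 28.3, 120.8]
tcp_rot: [-0.174, 0.985, 0.0, 0.003]
ft_force: [-3.3, 1.5, 6.8]
gripper_width: 23.1
gripper_force: 60.3
```

Call:
drive_tool(series="0 0 0 -0.0002 0 0.0002 0; 0 0 0 -0.0003 0 0.0004 0; 0 0 0 -0.0005 0 0.0006 0; 0 0 0 -0.0005 0 0.0006 0; 0 0 0 -0.0005 0 0.0006 0; 0 0 0 -0.0005 0 0.0006 0; 0 0 0 -0.0005 0 0.0006 0; 0 0 0 -0.0005 0 0.0006 0")

```text
clock: 26.75
tcp_pos: [535.6, 28.0, 120.7]
tcp_rot: [-0.174, 0.985, 0.0, 0.002]
ft_force: [2.1, 1.7, 6.1]
gripper_width: 23.2
gripper_force: 60.2
```

Call:
drive_tool(series="0 0 0 0.0001 0 0.0003 0; 0 0 0 0.0001 0 0.0006 0; 0 0 0 0.0001 0 0.0009 0; 0 0 0 0.0001 0 0.0012 0; 0 0 0 0.0001 0 0.0012 0; 0 0 0 0.0001 0 0.0012 0; 0 0 0 0.0001 0 0.0012 0; 0 0 0 0.0001 0 0.0012 0")

```text
clock: 27.55
tcp_pos: [534.6, 27.7, 121.3]
tcp_rot: [-0.173, 0.985, -0.0, 0.001]
ft_force: [3.8, 0.5, 5.8]
gripper_width: 23.3
gripper_force: 60.2
```

```bash
python3 - <<'E'
from h import *
o=env.get_obs();print(o['clock'],o['tcp_pos'],o['tcp_rot'],o['ft_force'],o['wrist_torque'])
cv2.imwrite("pics/raw_sc_a.png",viewer.capture("scene")[...,::-1]);cv2.imwrite("pics/raw_tp_a.png",viewer.capture("top")[...,::-1])
cv2.imwrite("pics/raw_w6.png",viewer.capture("wrist")[...,::-1])
E
```

```text
27.55 [534.64209389  27.67970931 121.26198759] [-1.73380219e-01  9.84854435e-01 -1.79457584e-04  1.00417218e-03] [3.82575815 0.51256193 5.81569631] [ 0.1600007  -1.08785195 -0.00533056]
```

Call:
drive_tool(series="0 0 0 0.0002 0.0001 0.0003 0; 0 0 0 0.0004 0.0001 0.0006 0; 0 0 0 0.0006 0.0002 0.0009 0; 0 0 0 0.0006 0.0002 0.0012 0; 0 0 0 0.0006 0.0002 0.0012 0; 0 0 0 0.0006 0.0002 0.0012 0; 0 0 0 0.0006 0.0002 0.0012 0; 0 0 0 0.0006 0.0002 0.0012 0")

```text
clock: 28.5
tcp_pos: [534.7, 27.8, 121.7]
tcp_rot: [-0.173, 0.985, -0.0, 0.0]
ft_force: [4.7, 0.8, 1.6]
gripper_width: 23.0
gripper_force: 59.6
```

Call:
drive_tool(series="0 0 0 0 0 0.0003 0; 0 0 0 0 0 0.0006 0; 0 0 0 0 0 0.0009 0; 0 0 0 0 0 0.0009 0; 0 0 0 0 0 0.0009 0; 0 0 0 0 0 0.0009 0; 0 0 0 0 0 0.0009 0; 0 0 0 0 0 0.0009 0")

```text
clock: 29.3
tcp_pos: [534.6, 27.8, 122.1]
tcp_rot: [-0.173, 0.985, -0.0, 0.0]
ft_force: [7.5, 0.4, -2.7]
gripper_width: 23.3
gripper_force: 59.1
```

Pulling up now meets about 10 N/mm of resistance, which fits a latched pack. I'll go back to near zero load and release.

Call:
drive_tool(series="0 0 0 0.0004 0.0001 -0.0003 0; 0 0 0 0.0008 0.0003 -0.0005 0; 0 0 0 0.001 0.0003 -0.0005 0; 0 0 0 0.001 0.0003 -0.0005 0; 0 0 0 0.001 0.0003 -0.0005 0.1; 0 0 0 0.001 0.0003 -0.0005 0.2; 0 0 0 0.001 0.0003 -0.0005 0.3; 0 0 0 0.001 0.0003 -0.0005 0.4")

```text
clock: 30.1
tcp_pos: [533.6, 28.8, 121.7]
tcp_rot: [-0.174, 0.985, 0.001, -0.002]
ft_force: [-0.1, 0.8, 0.4]
gripper_width: 33.9
gripper_force: 0.0
```

Call:
drive_tool(series="0 0 0 0 0 0 0.45; 0 0 0 0 0 0 0.5; 0 0 0 0 0 0 0.5; 0 0 0 0 0 0.005 0.5; 0 0 0 0 0 0.02 0.5; 0 0 0 0 0 0.045 0.5; 0 0 0 0 0 0.07 0.5; 0 0 0 0 0 0.08 0.5")

```text
clock: 30.9
tcp_pos: [536.5, 28.2, 205.2]
tcp_rot: [-0.173, 0.985, -0.0, 0.002]
ft_force: [0.6, -0.6, 0.3]
gripper_width: 42.7
gripper_force: 0.0
```

Call:
drive_tool(series="0 0 0 0 0 0.001 0.5; 0 0 0 0 0 0.001 0.5; 0 0 0 0 0 0.001 0.5; 0 0 0 0 0 0.001 0.5; 0 0 0 0 0 0.001 0.5; 0 0 0 0 0 0.001 0.5; 0 0 0 0 0 0.001 0.5; 0 0 0 0 0 0.001 0.5")

```text
clock: 31.7
tcp_pos: [535.2, 28.3, 203.3]
tcp_rot: [-0.173, 0.985, 0.0, -0.0]
ft_force: [0.1, 0.6, -0.3]
gripper_width: 42.5
gripper_force: 0.0
```

```bash
python3 - <<'E'
from h import *
o=env.get_obs();print(o['clock'],o['tcp_pos'],o['tcp_rot'],o['ft_force'],o['gripper_width'])
ci=info("wrist");np.savez("w7.npz",K=ci[0],T=ci[1])
b=np.ascontiguousarray(viewer.capture("wrist")[...,::-1]); cv2.imwrite("pics/raw_w7.png",b)
# predicted top face for several heights (pack centred at 535.3,27.9)
a=np.radians(20);x=np.array([np.cos(a),np.sin(a),0]);y=np.array([-x[1],x[0],0])
for h in(126,128,130,132,134,136):
    c=np.array([535.3,27.9,h]);print(h,[w2px("wrist",c+i*x+j*y,ci).round(1).tolist() for i,j in((-23,-12),(-23,12),(23,12),(23,-12))])
s=b[170:320,180:380]
cv2.imwrite("pics/w7c.png",cv2.resize(s,None,fx=4,fy=4,interpolation=cv2.INTER_CUBIC))
E
```

```text
31.7 [535.24240953  28.28422643 203.34996015] [-1.73451697e-01  9.84842375e-01  5.81173949e-05 -5.12814324e-05] [ 0.10038651  0.57516802 -0.30686786] 42.51462818266204
126 [[262.0, 191.7], [297.0, 191.7], [296.0, 253.7], [263.0, 253.7]]
128 [[261.8, 192.4], [297.2, 192.4], [296.2, 254.9], [262.8, 254.8]]
130 [[261.6, 193.0], [297.3, 193.0], [296.3, 256.0], [262.7, 256.0]]
132 [[261.5, 193.7], [297.5, 193.7], [296.5, 257.2], [262.5, 257.2]]
134 [[261.3, 194.3], [297.7, 194.4], [296.6, 258.5], [262.3, 258.4]]
136 [[261.1, 195.0], [297.9, 195.0], [296.8, 259.7], [262.2, 259.7]]
```

View pics/w7c.png

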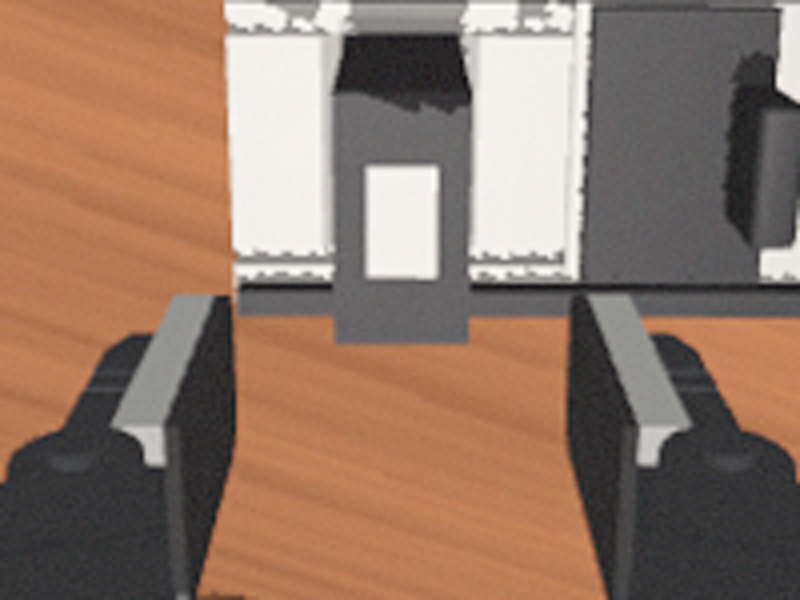

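The pack stands in the pocket with its top-face rows at about 193–255.5, so its top is at about 128–130 mm; unlatched it would be about 136. I'll confirm with a gentle push on top using closed fingers.

Call:
drive_tool(series="0 0 0 0 0 0 0.3; 0 0 0 0 0 0 0; 0 0 0 0 0 0 0; 0 0 0 0 0 0 0; 0 0 0 0 0 -0.015 0; 0 0 0 0 0 -0.03 0; 0 0 0 0 0 -0.04 0; 0 0 0 0 0 -0.045 0", force=20)

```text
clock: 32.55
tcp_pos: [534.7, 28.3, 157.4]
tcp_rot: [-0.173, 0.985, 0.0, -0.001]
ft_force: [-0.8, -0.7, 0.3]
gripper_width: -0.1
gripper_force: 0.0
```

Call:
drive_tool(series="0 0 0 0 0 -0.001 0; 0 0 0 0 0 -0.002 0; 0 0 0 0 0 -0.003 0; 0 0 0 0 0 -0.004 0; 0 0 0 0 0 -0.005 0; 0 0 0 0 0 -0.006 0; 0 0 0 0 0 -0.006 0; 0 0 0 0 0 -0.006 0")

```text
clock: 33.35
tcp_pos: [535.3, 28.3, 152.4]
tcp_rot: [-0.173, 0.985, 0.0, 0.0]
ft_force: [0.3, -0.1, 1.0]
gripper_width: -0.1
gripper_force: 0.0
```

Call:
drive_tool(series="0 0 0 0 0 -0.0005 0; 0 0 0 0 0 -0.001 0; 0 0 0 0 0 -0.0015 0; 0 0 0 0 0 -0.002 0; 0 0 0 0 0 -0.0025 0; 0 0 0 0 0 -0.003 0; 0 0 0 0 0 -0.003 0; 0 0 0 0 0 -0.003 0")

```text
clock: 34.15
tcp_pos: [535.5, 28.3, 149.7]
tcp_rot: [-0.173, 0.985, -0.0, 0.0]
ft_force: [-0.9, -0.6, 3.9]
gripper_width: 0.1
gripper_force: 1.9
```

Call:
drive_tool(series="0 0 0 0 0 -0.0005 0; 0 0 0 0 0 -0.001 0; 0 0 0 0 0 -0.0015 0; 0 0 0 0 0 -0.0015 0; 0 0 0 0 0 -0.0015 0; 0 0 0 0 0 -0.0015 0; 0 0 0 0 0 -0.0015 0; 0 0 0 0 0 -0.0015 0")

```text
clock: 34.95
tcp_pos: [535.6, 28.3, 148.5]
tcp_rot: [-0.173, 0.985, -0.0, 0.0]
ft_force: [-0.4, -0.1, 5.9]
gripper_width: -0.2
gripper_force: 3.3
```

Call:
drive_tool(series="0 0 0 0 0 -0.0005 0; 0 0 0 0 0 -0.001 0; 0 0 0 0 0 -0.0015 0; 0 0 0 0 0 -0.0015 0; 0 0 0 0 0 -0.0015 0; 0 0 0 0 0 -0.0015 0; 0 0 0 0 0 -0.0015 0; 0 0 0 0 0 -0.0015 0")

```text
clock: 35.75
tcp_pos: [535.6, 28.2, 147.6]
tcp_rot: [-0.173, 0.985, -0.0, 0.001]
ft_force: [-1.9, -0.3, 10.1]
gripper_width: -0.0
gripper_force: 5.0
```

Call:
drive_tool(series="0 0 0 0 0 -0.0004 0; 0 0 0 0 0 -0.0008 0; 0 0 0 0 0 -0.001 0; 0 0 0 0 0 -0.001 0; 0 0 0 0 0 -0.001 0; 0 0 0 0 0 -0.001 0; 0 0 0 0 0 -0.001 0; 0 0 0 0 0 -0.001 0")

```text
clock: 36.55
tcp_pos: [535.8, 28.1, 147.2]
tcp_rot: [-0.173, 0.985, -0.0, 0.001]
ft_force: [-3.5, -0.9, 14.7]
gripper_width: -0.1
gripper_force: 7.0
```

Call:
drive_tool(series="0 0 0 0 0 -0.0004 0; 0 0 0 0 0 -0.0008 0; 0 0 0 0 0 -0.001 0; 0 0 0 0 0 -0.001 0; 0 0 0 0 0 -0.001 0; 0 0 0 0 0 -0.001 0; 0 0 0 0 0 -0.001 0; 0 0 0 0 0 -0.001 0")

```text
clock: 37.35
tcp_pos: [536.1, 28.0, 147.2]
tcp_rot: [-0.173, 0.985, -0.001, 0.002]
ft_force: [-5.0, -0.6, 20.1]
gripper_width: -0.5
gripper_force: 9.6
```

Call:
drive_tool(series="0 0 0 0 0 0.001 0; 0 0 0 0 0 0.002 0; 0 0 0 0 0 0.003 0; 0 0 0 0 0 0.0035 0; 0 0 0 0 0 0.0035 0; 0 0 0 0 0 0.0035 0; 0 0 0 0 0 0.0035 0; 0 0 0 0 0 0.0035 0")

```text
clock: 38.15
tcp_pos: [535.6, 28.2, 148.5]
tcp_rot: [-0.173, 0.985, -0.0, 0.0]
ft_force: [-0.4, -0.4, 7.3]
gripper_width: 0.3
gripper_force: 3.4
```

The hard stop shows at 147.2 (no motion from 15 to 20 N), so home is about 148.7. I'll back off in small steps to see where the pack stays.

Call:
drive_tool(series="0 0 0 0 0 0.0003 0; 0 0 0 0 0 0.0006 0; 0 0 0 0 0 0.001 0; 0 0 0 0 0 0.001 0; 0 0 0 0 0 0.001 0; 0 0 0 0 0 0.001 0; 0 0 0 0 0 0.001 0; 0 0 0 0 0 0.001 0")

```text
clock: 38.95
tcp_pos: [535.4, 28.3, 149.2]
tcp_rot: [-0.173, 0.985, -0.0, 0.0]
ft_force: [-0.6, 0.6, 5.5]
gripper_width: 0.1
gripper_force: 2.7
```

Call:
drive_tool(series="0 0 0 0 0 0.0003 0; 0 0 0 0 0 0.0006 0; 0 0 0 0 0 0.001 0; 0 0 0 0 0 0.001 0; 0 0 0 0 0 0.001 0; 0 0 0 0 0 0.001 0; 0 0 0 0 0 0.001 0; 0 0 0 0 0 0.001 0")

```text
clock: 39.75
tcp_pos: [535.2, 28.3, 149.8]
tcp_rot: [-0.173, 0.985, 0.0, -0.0]
ft_force: [0.1, 1.0, 0.7]
gripper_width: 0.4
gripper_force: 0.8
```

The pack holds at about 149.5, about 5 mm below where the free plate would lift it, so the ball has it. Retreating.

Call:
drive_tool(series="0 0 0 0 0 0.01 0; 0 0 0 0 0 0.03 0; 0 0 0 0 0 0.055 0; 0 0 0 -0.01 0 0.08 0; 0 0 0 -0.03 -0.02 0.1 0; 0 0 0 -0.05 -0.05 0.1 0; 0 0 0 -0.06 -0.08 0.1 0; 0 0 0 -0.06 -0.09 0.1 0")

```text
clock: 40.55
tcp_pos: [474.1, -63.4, 250.8]
tcp_rot: [-0.172, 0.985, -0.0, 0.0]
ft_force: [-0.3, 0.1, -0.6]
gripper_width: -0.1
gripper_force: 0.0
```

```bash
python3 - <<'E'
from h import *
o=env.get_obs();print(o['clock'],o['tcp_pos'],o['ft_force'],o['dq'].round(3))
b=viewer.capture("scene")[...,::-1].astype(int);a=cv2.resize(cv2.imread("pics/raw_scene1.png"),(560,420)).astype(int)
d=np.abs(a-b).max(2)
# px in 795-wide view/1.42: calculator, pencup, stapler regions
for n,(x,y,w,h) in dict(calc=(265,142,58,30),cup=(318,212,36,42),stap=(274,258,50,46)).items():
    print(n,(d[y:y+h,x:x+w]>40).mean().round(3))
ci=info("scene")
for h in(127,129,131,133,135,137): print(h,[w2px("scene",[535.3+i,27.9+j,h],ci).round(1).tolist() for i,j in((25.7,-3.4),(-17.5,-19.1))])
g=b.mean(2).astype(int)
print(g[150:200,255].tolist())
E
```

```text
40.55 [474.05314374 -63.38247123 250.76597921] [-0.30924549  0.11684392 -0.6035496 ] [-0.174  0.05   0.046 -0.007  0.021 -0.167]
calc 0.0
cup 0.0
stap 0.0
127 [[263.1, 185.1], [246.5, 182.7]]
129 [[263.1, 184.5], [246.5, 182.1]]
131 [[263.1, 183.9], [246.5, 181.5]]
133 [[263.1, 183.3], [246.4, 180.9]]
135 [[263.1, 182.7], [246.4, 180.3]]
137 [[263.1, 182.2], [246.4, 179.7]]
[76, 75, 74, 73, 73, 71, 71, 72, 72, 76, 76, 75, 74, 75, 73, 73, 73, 73, 74, 74, 71, 71, 89, 118, 134, 129, 101, 74, 93, 122, 130, 107, 72, 46, 38, 35, 36, 37, 37, 37, 38, 38, 56, 79, 94, 97, 98, 97, 99, 108]
```

```bash
python3 -c "
from rig import ticket
print(ticket.close_job())"
```

```text
the job is handed in; nothing more can be done
None
```

I slid the shutter to its stop, then pushed the pack into the pocket until it clicked. It stayed down after I let go, with the gripper clear. Pushing on the dock never read above about 22 N, the calculator, pen cup and stapler didn't move, and I handed the job in at about 41 s; no verdict came back.

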